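Uncover the mug

TASK

Lift the loose wooden lid off the mug by its knob and set it down gently, knob up, in the middle of the round black coaster. Leave the mug standing where it is, and do not disturb the stapler and the calculator.

Things in the scene. Friction and masses are not known exactly. Their poses are not given: they have to be found in the camera images.
- mug_mouth (a point): centre of the mouth of a dark green mug, level with its rim, 94 mm above the desk; the mug is 86 mm across, its axis is this point's z, and its handle reaches 74 mm from the axis towards this point's -y. The mug is loose and the lid rests on its rim. It stands either to the left or to the right of the coaster
- lid_knob (a point): middle of the round head of the lid's knob: head 30 mm across and 20 mm high (top 10 mm above this point), on a neck 18 mm across. z is the lid's axis, up. The upper face of the lid's plate lies 22 mm below this point; the underside of the lid's stopper, on which it stands when put down, lies 38 mm below it. The lid weighs about 70 g and lifts straight off
- lid: the lid: a round pale wooden plate, 92 mm across and 8 mm thick, with a round rubber stopper under it, 44 mm across and 8 mm deep, that hangs loosely inside the mug's mouth with 4 mm play or more. Origin on its axis at the underside of the stopper, 38 mm below the middle of the knob's head
- coaster_top (a point): centre of the upper face of the coaster, a flat black disc, 94 mm across and 5 mm thick, fixed to the desk. The mug and the coaster stand side by side on the open desk in front of the robot; a monitor 0.41 m tall stands on the left near part of the desk (about 0.36 m and more to the left of straight ahead), and a telephone on the right
- stapler: red and black stapler, loose, 36 x 144 x 50 mm, long along its y; origin at the centre of its underside. Bystander
- calculator: grey desk calculator, loose, 128 x 78 x 16 mm, long along its x; origin at the centre of its underside. Bystander
There are look-alikes about, which are no part of the job. Of the things like the lid, leave any that is purple; of the rest the smaller one is meant. Of the things that look like the part that bears coaster_top, take the one that is farthest to the robot's left at the start.

How it is judged:
By the outcome, as a careful person would: the job done as asked, in the order asked, and still so for the second after the job is handed in, with the robot touching nothing.
It also fails if it takes over 45 s, if anything falls off the work surface, if the arm or the gripper's body presses on something with over 40 N, if the wrist force passes 120 N, or if a joint passes its speed limit or range.

ROBOT

A 7-joint arm with a two-finger parallel gripper is mounted at the origin on a cart in front of the work surface, level with it; the furniture and walls round the work are solid. World frame = base frame: x ahead of the robot, y to its left, z up, the work surface at z = 0. Lengths are in mm, angles in rad, forces in N, time in s.
With the tool pointing down it reaches from about 400 to 875 mm from the base axis. Payload 6.5 kg.
Tool frame: the origin (TCP) lies midway between the tips of the shut fingers; the grasp point (between the pads) lies 19 mm behind it; z points along the fingers, y is the line along which they close (so a half turn about z gives the same grasp; the last joint's range is limited). The gripper opens to 88 mm and grips with 3 to 60 N. Pads are 18 mm wide; open, the fingers measure 123 mm over their backs; the gripper's body (75 mm by 187 mm) begins 45 mm behind the grasp point.
Start: joints at [-1.404, 0.536, -0.004, 1.538, 0.003, 1.067, -0.071], TCP at [149.952, 632.459, 238.716] pointing down, gripper open.
Joint ranges: [-2.7, 2.7], [-0.37, 2.16], [-1.27, 1.26], [0.24, 2.4], [-1.31, 4.45], [0.19, 1.91], [-2.76, 2.76]. Speed limits (rad/s): [2.39, 2.39, 3.14, 3.14, 3.14, 3.14, 3.14].

INTERFACE

Orientations are given as a unit quaternion [x, y, z, w].
In Python, from rig import sense, grab_frame, camera_params, finish_job gives the robot as it stands. The module is installed in compiled form; this text tells all that it offers.
- The arm moves only by the tool play_rows, never from a script. Its argument "targets" is a list of rows, each an object with "translation": the shift along the tool's x, y, z scaled (see below), a list of three; "rot": the turn, a rotation vector about the tool's x, y, z scaled (see below), a list of three; "claw": the opening, from -1 (shut) to 1 (fully open). A call has 1 to 8 rows; each row is the pose to reach, as a shift and turn from the pose commanded when the call began, along the tool's axes at that moment, turning the shorter way round; what a row does not reach only later rows make up. The controller multiplies each number of a shift by 25 cm and each number of a turn by 360 degrees. A row lasts 1/8 s, in which the tool goes at most 62.5 mm and 10.7 degrees, less where a joint would pass 70% of its speed; a pose out of reach is approached as far as the arm can. A call with a number of a shift or a turn outside -1 to 1 is refused whole. A call with a gripper value outside its range is refused whole. The fingers move at their own pace and stop on an object; "grip_force" is the grip in N (left out, the last holds). Time passes only in rows, so rows that repeat a pose let the fingers close. It gives the time, the measured TCP pose, the force, the opening and the grip force at its end, in the units of the state.
- sense(): the state, without advancing time (a new reading comes with each control period).
- grab_frame(name): name is "scene" or "side" or "wrist"; returns the picture (420x560x3 uint8, red, green, blue); there is no depth.
- camera_params(name): a dict with "intrinsics" (3x3 intrinsics, pixels), "R" (3x3) and "t" (3): a world point X has camera coordinates R X + t; the wrist camera has in their place "mount" (4x4, takes a point from camera to tool coordinates, whose origin is the TCP and whose axes are the flange's). Camera axes: x right, y down, z forward; pixel columns grow to the right and rows downward; lengths in mm; the calibration is good to about 2 mm. A picture is of the moment at which its call begins: read the wrist's pose just before it. camera_params takes no time and is no camera call.
- finish_job(): hands the job in; it is judged then, once.
The state is a dict: "clock": time; "joint_positions": joint angles; "qd": joint speeds; "joint_torque": joint torques, N m; "position": TCP position; "tool_rot": TCP orientation; "wrist_force": force on the tool from outside, world axes, zero at the start; "wrist_torque": the same for the moment, N m; "gripper_width": finger opening in mm; "grasp_force": force on a finger pad.
Only numpy, scipy, OpenCV 4.12 (cv2) and the standard library are available. Lean on these libraries where they do the work, as an engineer would, in place of code of your own. Each camera call takes 0.05 s, during which the arm holds its last target. There are 200 camera calls.

## Working session

There is one attempt and no reset: what is moved stays moved. The work goes in short steps, Python scripts to look and compute and a tool call to move; the robot and the scene stay as the last step left them, time stands still between calls to the robot, and variables do not carry over. Pictures are saved under pics/ and viewed, at most 10 in all, crops included, and the job is handed in when it is done.

Besides the shell and the picture viewer there is one more tool, called after "Emit:" in YAML: its name, and indented under it one key for each argument. play_rows: Moves the arm, as the interface text tells. Its arguments: {"type":"object","properties":{"targets":{"type":"array","items":{"type":"object","properties":{"translation":{"type":"array","items":{"type":"number"}},"rot":{"type":"array","items":{"type":"number"}},"claw":{"type":"number"}}}},"grip_force":{"type":"number"}},"required":["targets"]}

```bash
mkdir -p pics && python3 - <<'E'
from rig import *
import cv2
s=sense();print(s)
for n in("scene","side"):
    cv2.imwrite(f"pics/{n}0.png",grab_frame(n)[:,:,::-1]);print(camera_params(n))
print(camera_params("wrist"))
E
```

```text
{'clock': 0.0, 'joint_positions': array([-1.40420927,  0.53716428, -0.00444975,  1.53888261,  0.00257421,
        1.06728508, -0.07120049]), 'qd': array([-0.00101677,  0.00142721,  0.00053668, -0.00017119,  0.00054957,
       -0.00061279,  0.00013053]), 'joint_torque': array([-4.70032301e-04, -5.70978212e+01,  9.90862548e-01, -2.51614219e+01,
       -5.63296059e-02,  1.77206285e-02,  1.55700427e-04]), 'position': array([149.80861609, 631.86223355, 237.83648297]), 'tool_rot': array([ 1.16096798e-01,  9.93237526e-01, -8.65331877e-04, -5.12965718e-05]), 'wrist_force': array([-0.08037293, -0.11684398,  0.34096255]), 'wrist_torque': array([ 0.03771128, -0.03876429, -0.0260908 ]), 'grasp_force': 0.0, 'gripper_width': 87.90549326803816}
{'intrinsics': array([[457.66859595,   0.        , 288.30746934],
       [  0.        , 457.66859595, 207.45678223],
       [  0.        ,   0.        ,   1.        ]]), 'R': array([[ 0.78757891,  0.61619323, -0.00503545],
       [ 0.51130925, -0.65804   , -0.55276235],
       [-0.34392194,  0.4327693 , -0.83332372]]), 't': array([-503.60394227, -202.8922729
[... 220 characters left out ...]
1777878, -0.01251644],
       [-0.61387981, -0.58616939, -0.52873152],
       [ 0.37217551,  0.37576464, -0.84869684]]), 't': array([-325.88063319,  466.85161204,  782.50420478])}
{'intrinsics': array([[292.36892786,   0.        , 277.8765592 ],
       [  0.        , 292.36892786, 208.19955043],
       [  0.        ,   0.        ,   1.        ]]), 'mount': array([[-4.81167692e-04, -9.47984844e-01, -3.18315101e-01,
         8.31747630e+01],
       [ 9.99999859e-01, -3.84342006e-04, -3.66986131e-04,
        -9.81206319e-01],
       [ 2.25555426e-04, -3.18315233e-01,  9.47984895e-01,
        -1.46369978e+02],
       [ 0.00000000e+00,  0.00000000e+00,  0.00000000e+00,
         1.00000000e+00]])}
```

View pics/scene0.png

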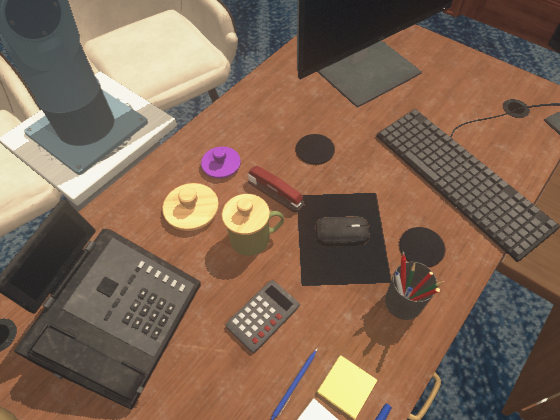

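View pics/side0.png

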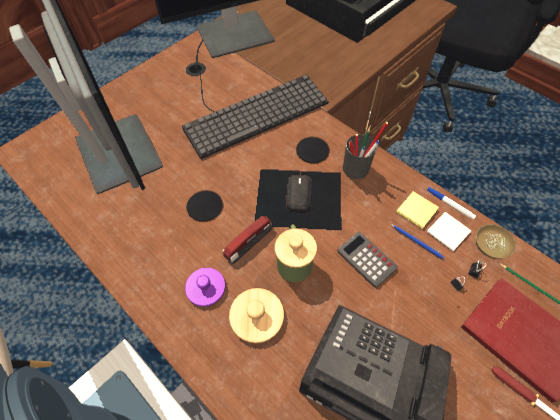

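```bash
cat > h.py <<'E'
import numpy as np, cv2
from rig import *
from scipy.spatial.transform import Rotation as Ro
def cam(n,s=None):
    c=camera_params(n)
    if n!="wrist": return c["intrinsics"],c["R"],c["t"]
    M=c["mount"]; R=Ro.from_quat(s["tool_rot"]).as_matrix()
    Rc=R@M[:3,:3]; o=R@M[:3,3]+s["position"]
    return c["intrinsics"],Rc.T,-Rc.T@o
def atz(c,uv,z):
    K,R,t=c; d=R.T@np.linalg.inv(K)@np.array([*uv,1.]); o=-R.T@t
    return (o+d*(z-o[2])/d[2]).round(1)
def proj(c,X):
    K,R,t=c; p=K@(R@np.array(X,float)+t); return (p[:2]/p[2]).round(1)
def shift(s,dW): # world mm -> tool units
    return (Ro.from_quat(s["tool_rot"]).as_matrix().T@np.array(dW,float)/250).round(4)
E
python3 - <<'E'
from h import *
a,b=cam("scene"),cam("side")
for k,u,v,z in [("coasterA",(315,149),(205,206),5),("coasterB",(422,245),(313,150),5),("knob",(245,206),(296,242),132),("biglid",(188,197),(257,308),38),("purple",(219,155),(203,283),38),("stapler",(275,188),(247,240),30),("calc",(262,316),(367,259),10),("stapEnd1",(250,172),(228,255),45),("stapEnd2",(300,203),(268,222),30)]:
    print(k,atz(a,u,z),atz(b,v,z))
print(proj(a,[150,632,238]),proj(b,[150,632,238]), proj(a,[0,0,0]))
g=grab_frame("scene");h=grab_frame("side")
im=np.hstack([cv2.resize(g[130:270,150:330],(700,544),interpolation=2)[:, :390],cv2.resize(h[200:340,180:340],(622,544),interpolation=2)[:, :410]])
cv2.imwrite("pics/crop.png",im[:,:,::-1])
E
```

```text
coasterA [496.6 286.5   5. ] [492.5 284.2   5. ]
coasterB [827.1 211.5   5. ] [824.4 205.9   5. ]
knob [536.3   1.6 132. ] [528.3   1.6 132. ]
biglid [376.9 -13.3  38. ] [390.5 -14.8  38. ]
purple [349.6 113.6  38. ] [346.9 112.8  38. ]
stapler [505.5 124.1  30. ] [491.7 123.4  30. ]
calc [ 664.1 -112.    10. ] [ 659.6 -110.    10. ]
stapEnd1 [441.7 116.   45. ] [430.1 120.4  45. ]
stapEnd2 [572.8 126.1  30. ] [561.5 122.1  30. ]
[289.4 -55.5] [-43.3 150.3] [ 87.7 126.6]
```

View pics/crop.png

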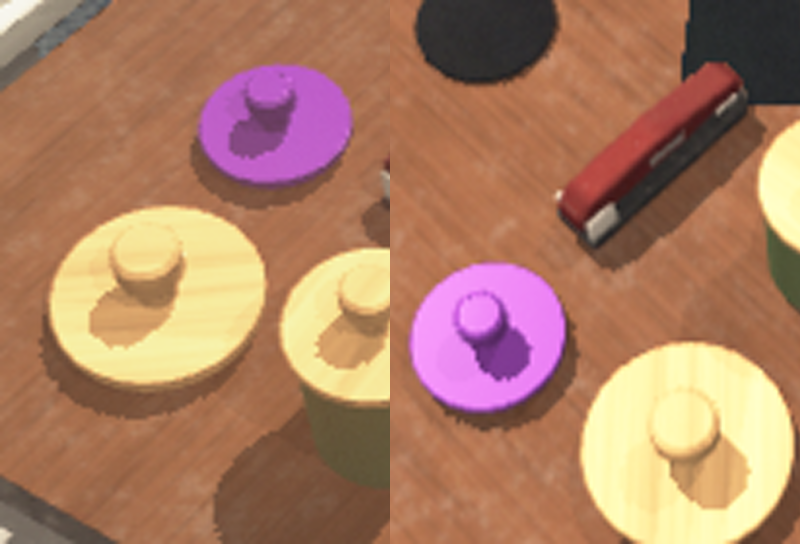

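```bash
python3 - <<'E'
from h import *
a,b=cam("scene"),cam("side")
for p in [(76,135),(100,189),(161,166),(140,122)]: print("base side",atz(b,p,5))
for p in [(318,66),(357,104),(421,69)]: print("base scene",atz(a,p,5))
for z in (60,410):print(z,"screen scene (300,75)/(300,0)/(445,8)",[atz(a,p,z)[:2] for p in [(300,75),(300,0),(445,8)]],"side (142,188)(60,0)",[atz(b,p,z)[:2] for p in [(142,188),(90,0),(60,0)]])
print("knob",atz(a,(245,206),124),atz(b,(296,242),124))
print(proj(a,[532,0,124]),proj(b,[532,0,124]))
s=sense()
cv2.imwrite("pics/w0.png",grab_frame("wrist")[:,:,::-1])
E
```

```text
base side [392.1 743.    5. ]
base side [333.8 527.8   5. ]
base side [493.6 471.6   5. ]
base side [551.5 649.1   5. ]
base scene [325.6 534.2   5. ]
base scene [492.3 475.8   5. ]
base scene [556.3 696.7   5. ]
60 screen scene (300,75)/(300,0)/(445,8) [array([347.2, 422.2]), array([149.4, 682.4]), array([504.1, 905.5])] side (142,188)(60,0) [array([401.6, 406.2]), array([ 758.1, 1206.9]), array([ 684.7, 1285.8])]
410 screen scene (300,75)/(300,0)/(445,8) [array([592.4,  90.2]), array([483., 234.]), array([679.1, 357.3])] side (142,188)(60,0) [array([327.5, 133.2]), array([536.6, 603. ]), array([493.6, 649.3])]
knob [532.2   5.2 124. ] [531.5   4.3 124. ]
[243.1 207.8] [297.7 243.1]
```

View pics/w0.png

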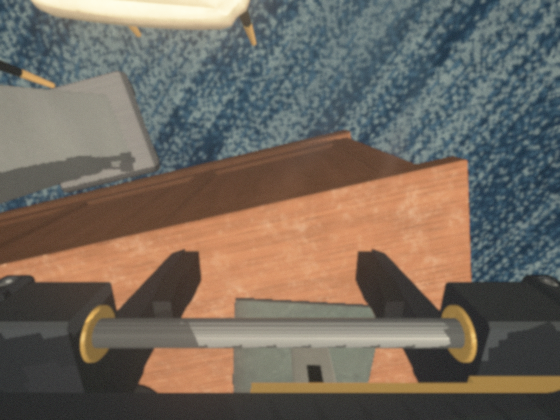

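The lid-like things in the scene view are the mug lid (246,206), a bigger wooden lid on the desk (188,197), and a purple one (220,157). The smaller non-purple one is the lid on the mug. There are black discs at (315,149), with y≈286, and at (422,245), with y≈209. The first is farther left, so it is the coaster. The wrist view shows the gripper behind the monitor, so I will go up and back before swinging round it.

Emit:
play_rows:
  targets:
    - {"translation": [0, 0, -0.25], "rot": [0, 0, 0], "claw": 1}
    - {"translation": [0, 0, -0.5], "rot": [0, 0, 0], "claw": 1}
    - {"translation": [0, 0, -0.75], "rot": [0, 0, 0], "claw": 1}
    - {"translation": [0, 0, -0.88], "rot": [0, 0, 0], "claw": 1}
    - {"translation": [-0.06, -0.7, -0.88], "rot": [0, 0, 0], "claw": 1}
    - {"translation": [-0.06, -0.7, -0.88], "rot": [0, 0, 0], "claw": 1}
    - {"translation": [-0.06, -0.7, -0.88], "rot": [0, 0, 0], "claw": 1}
    - {"translation": [-0.06, -0.7, -0.88], "rot": [0, 0, 0], "claw": 1}

```text
clock: 1.25
position: [124.2, 456.1, 459.5]
tool_rot: [0.117, 0.993, 0.0, 0.0]
wrist_force: [1.0, -0.4, 0.1]
gripper_width: 88.1
grasp_force: 0.0
```

Emit:
play_rows:
  targets:
    - {"translation": [-0.74, -0.17, 0], "rot": [0, 0, 0], "claw": 1}
    - {"translation": [-0.74, -0.17, 0], "rot": [0, 0, 0], "claw": 1}
    - {"translation": [-0.74, -0.17, 0], "rot": [0, 0, 0], "claw": 1}
    - {"translation": [-0.98, -0.69, 0], "rot": [0, 0, 0], "claw": 1}
    - {"translation": [-0.98, -0.69, 0], "rot": [0, 0, 0], "claw": 1}
    - {"translation": [-0.98, -0.69, 0], "rot": [0, 0, 0], "claw": 1}

```text
clock: 2.0
position: [324.5, 231.8, 459.2]
tool_rot: [0.119, 0.993, 0.0, 0.0]
wrist_force: [0.2, 0.6, 0.3]
gripper_width: 88.2
grasp_force: 0.0
```

Emit:
play_rows:
  targets:
    - {"translation": [-0.83, -0.73, 0], "rot": [0, 0, 0], "claw": 1}
    - {"translation": [-0.83, -0.73, 0.3], "rot": [0, 0, 0], "claw": 1}
    - {"translation": [-0.83, -0.73, 0.64], "rot": [0, 0, 0], "claw": 1}
    - {"translation": [-0.83, -0.73, 0.64], "rot": [0, 0, 0], "claw": 1}
    - {"translation": [-0.83, -0.73, 0.64], "rot": [0, 0, 0], "claw": 1}
    - {"translation": [-0.83, -0.73, 0.64], "rot": [0, 0, 0], "claw": 1}
    - {"translation": [-0.83, -0.73, 0.64], "rot": [0, 0, 0], "claw": 1}

```text
clock: 2.88
position: [483.1, 8.7, 297.7]
tool_rot: [0.117, 0.993, -0.001, -0.001]
wrist_force: [-0.4, 0.7, -0.4]
gripper_width: 88.2
grasp_force: 0.0
```

```bash
python3 - <<'E'
from h import *
s=sense();print(s["position"],s["tool_rot"]);g=grab_frame("wrist")
c=cam("wrist",s);print(proj(c,[532,4,124]),proj(c,[495,285,5]))
np.save("s1.npy",s,allow_pickle=True)
cv2.imwrite("pics/w1.png",g[:,:,::-1])
E
```

```text
[483.10763464   8.7064205  297.65621415] [ 1.16646564e-01  9.93172259e-01 -1.34504965e-03 -7.95648064e-04]
[285. 228.] [465.9 132.5]
```

View pics/w1.png

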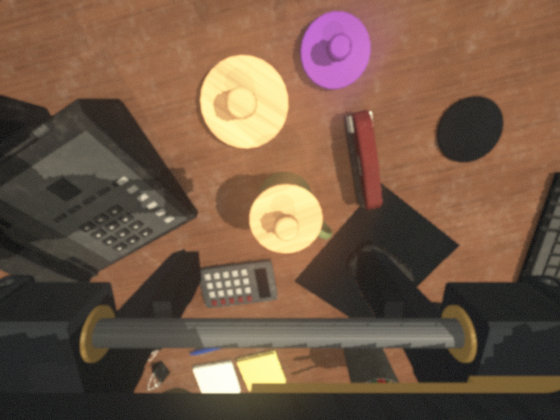

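```bash
cat > coast.py <<'E'
from h import *
def blob(g,box):
    x0,y0,x1,y1=box; m=(g[y0:y1,x0:x1].max(2)<50).astype(np.uint8)
    n,l,st,ce=cv2.connectedComponentsWithStats(m); i=1+st[1:,4].argmax()
    return ce[i]+[x0,y0],st[i]
E
python3 - <<'E'
from coast import *
s=np.load("s1.npy",allow_pickle=True).item(); c=cam("wrist",s)
for p in [(286,228),(287,228)]: print("knob",atz(c,p,124))
print("plate ctr",atz(c,(285.5,218.5),102))
i=lambda n:cv2.imread(f"pics/{n}.png")
for n,k,b in [("w1",c,(425,85,515,175)),("scene0",cam("scene"),(285,125,345,175)),("side0",cam("side"),(178,182,230,228))]:
    ce,st=blob(i(n),b); print(n,ce.round(1),st,atz(k,ce,5))
E
```

```text
knob [532.3   5.2 124. ]
knob [532.6   6.3 124. ]
plate ctr [528.7   5.9 102. ]
w1 [469.4 128.9] [  13   13   64   63 3017] [491.1 290.2   5. ]Traceback (most recent call last):
  File "<stdin>", line 7, in <module>
  File "coast.py", line 4, in blob
    n,l,st,ce=cv2.connectedComponentsWithStats(m); i=1+st[1:,4].argmax()
                                                       ~~~~~~~~~~~~~~~^^
ValueError: attempt to get argmax of an empty sequence
```

```bash
python3 - <<'E'
from h import *
s=sense();p=s["position"]
print(shift(s,np.array([532,5,165])-p),shift(s,np.array([532,5,109])-p))
E
```

```text
[-0.1945  0.0276  0.5341] [-0.1946  0.0278  0.7581]
```

Emit:
play_rows:
  targets:
    - {"translation": [-0.195, 0.028, 0.25], "rot": [0, 0, 0], "claw": 1}
    - {"translation": [-0.195, 0.028, 0.45], "rot": [0, 0, 0], "claw": 1}
    - {"translation": [-0.195, 0.028, 0.53], "rot": [0, 0, 0], "claw": 0.2}
    - {"translation": [-0.195, 0.028, 0.53], "rot": [0, 0, 0], "claw": 0.2}
    - {"translation": [-0.195, 0.028, 0.53], "rot": [0, 0, 0], "claw": 0.2}

```text
clock: 3.55
position: [532.9, 5.5, 167.9]
tool_rot: [0.115, 0.993, 0.001, 0.001]
wrist_force: [-0.1, 0.9, 0.9]
gripper_width: 60.4
grasp_force: 0.0
```

```bash
python3 - <<'E'
from h import *
s=sense();p=s["position"];print(p,s["gripper_width"],shift(s,np.array([532,5,109])-p))
g=grab_frame("wrist");c=cam("wrist",s);print(proj(c,[532,5,124]),proj(c,[532,5,134]),proj(c,p))
cv2.imwrite("pics/w2.png",g[:,:,::-1])
E
```

```text
[532.86716029   5.54939016 167.92018423] 60.37299479956497 [ 0.0035 -0.0033  0.2357]
[278.2 233. ] [278.3 238.9] [279.7 265.3]
```

View pics/w2.png

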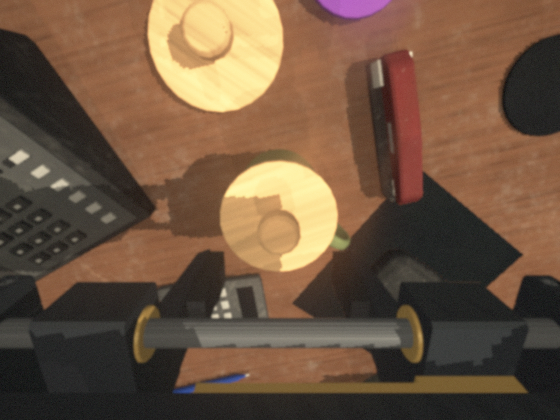

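The knob sits at (279,232), centred between the fingers and where predicted. I'll go down and grip.

Emit:
play_rows:
  grip_force: 12
  targets:
    - {"translation": [0.003, -0.003, 0.12], "rot": [0, 0, 0], "claw": 0.2}
    - {"translation": [0.003, -0.003, 0.2], "rot": [0, 0, 0], "claw": 0.2}
    - {"translation": [0.003, -0.003, 0.23], "rot": [0, 0, 0], "claw": 0.2}
    - {"translation": [0.003, -0.003, 0.23], "rot": [0, 0, 0], "claw": 0.2}
    - {"translation": [0.003, -0.003, 0.23], "rot": [0, 0, 0], "claw": -0.2}
    - {"translation": [0.003, -0.003, 0.23], "rot": [0, 0, 0], "claw": -0.6}
    - {"translation": [0.003, -0.003, 0.23], "rot": [0, 0, 0], "claw": -0.6}
    - {"translation": [0.003, -0.003, 0.23], "rot": [0, 0, 0], "claw": -0.6}

```text
clock: 4.6
position: [531.2, 4.1, 109.2]
tool_rot: [0.116, 0.993, 0.0, 0.0]
wrist_force: [-0.2, 1.0, 4.6]
gripper_width: 29.3
grasp_force: 12.0
```

Emit:
play_rows:
  grip_force: 18
  targets:
    - {"translation": [0, 0, 0], "rot": [0, 0, 0], "claw": -0.6}
    - {"translation": [0, 0, -0.05], "rot": [0, 0, 0], "claw": -0.6}
    - {"translation": [0, 0, -0.12], "rot": [0, 0, 0], "claw": -0.6}
    - {"translation": [0, 0, -0.25], "rot": [0, 0, 0], "claw": -0.6}
    - {"translation": [0, 0, -0.38], "rot": [0, 0, 0], "claw": -0.6}
    - {"translation": [0, 0, -0.44], "rot": [0, 0, 0], "claw": -0.6}
    - {"translation": [0, 0, -0.44], "rot": [0, 0, 0], "claw": -0.6}

```text
clock: 5.48
position: [531.2, 4.1, 219.6]
tool_rot: [0.116, 0.993, 0.0, 0.001]
wrist_force: [-0.7, 0.1, -1.2]
gripper_width: 28.8
grasp_force: 18.0
```

```bash
python3 - <<'E'
from coast import *
s=sense();p=s["position"];print(p,s["gripper_width"],s["grasp_force"],shift(s,np.array([455,200,p[2]])-p),shift(s,np.array([493,287,p[2]])-p))
for n,b in [("scene",(285,125,345,175)),("side",(178,182,230,228))]:
    g=grab_frame(n); x0,y0,x1,y1=b; q=g[y0:y1,x0:x1].astype(int)
    m=(q[:,:,0]<60).astype(np.uint8); k,l,st,ce=cv2.connectedComponentsWithStats(m); i=1+st[1:,4].argmax()
    print(n,ce[i]+[x0,y0],st[i],atz(cam(n),ce[i]+[x0,y0],5))
g=grab_frame("scene");h=grab_frame("side")
cv2.imwrite("pics/lift.png",np.hstack([g[100:300,120:380],h[150:350,150:400]])[:,:,::-1])
E
```

```text
[531.20185683   4.05214866 219.60952792] 28.762585450408576 17.99998783855699 [ 4.772e-01  6.925e-01 -1.000e-04] [4.0950e-01 1.0661e+00 4.0000e-04]
scene [286.45238095 130.45238095] [ 0  0  6 15 42] [405.3 291.8   5. ]
side [204.08968059 205.77764128] [  9   9  35  30 814] [491.3 286.4   5. ]
```

View pics/lift.png

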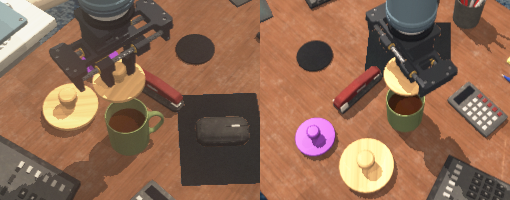

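The lid is off and the open mug still stands. I'll move towards the coaster and measure it on the way.

Emit:
play_rows:
  targets:
    - {"translation": [0.08, 0.16, 0], "rot": [0, 0, 0], "claw": -0.6}
    - {"translation": [0.16, 0.33, 0], "rot": [0, 0, 0], "claw": -0.6}
    - {"translation": [0.24, 0.5, 0], "rot": [0, 0, 0], "claw": -0.6}
    - {"translation": [0.24, 0.5, 0], "rot": [0, 0, 0], "claw": -0.6}
    - {"translation": [0.24, 0.5, 0], "rot": [0, 0, 0], "claw": -0.6}

```text
clock: 6.3
position: [501.0, 138.6, 218.1]
tool_rot: [0.116, 0.993, -0.001, -0.0]
wrist_force: [0.9, -1.2, -0.8]
gripper_width: 28.8
grasp_force: 18.0
```

```bash
python3 - <<'E'
from coast import *
s=sense();p=s["position"];c=cam("wrist",s);print(p,proj(c,[493,287,5]))
g=grab_frame("wrist");u,v=proj(c,[493,287,5]).astype(int)
print(blob(g,(u-60,v-60,u+60,v+60)), atz(c,blob(g,(u-60,v-60,u+60,v+60))[0],5))
h=grab_frame("scene"); q=h[120:180,280:350]; m=(q[:,:,0]<90).astype(np.uint8); k,l,st,ce=cv2.connectedComponentsWithStats(m); i=1+st[1:,4].argmax()
print("scene",ce[i]+[280,120],st[i],atz(cam("scene"),ce[i]+[280,120],5))
print(shift(s,np.array([492,287.5,p[2]])-p))
cv2.imwrite("pics/w3.png",g[:,:,::-1])
E
```

```text
[500.95786488 138.60076335 218.12392813] [396.8 146. ]
(array([420.86872587, 158.84169884]), array([ 69,  53,  32,  38, 259], dtype=int32)) [515.4 314.    5. ]
scene [314.6423913  148.89782609] [ 16  14  38  31 920] [495.8 286.2   5. ]
[ 0.1724  0.5712 -0.0007]
```

View pics/w3.png

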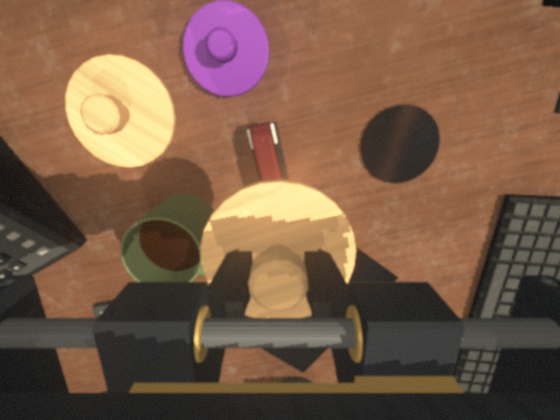

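The coaster is at (400,143), clear of the lid, and agrees with the earlier measurements. I'll carry on to above it.

Emit:
play_rows:
  targets:
    - {"translation": [0.06, 0.18, 0], "rot": [0, 0, 0], "claw": -0.6}
    - {"translation": [0.12, 0.38, 0], "rot": [0, 0, 0], "claw": -0.6}
    - {"translation": [0.171, 0.574, 0.1], "rot": [0, 0, 0], "claw": -0.6}
    - {"translation": [0.171, 0.574, 0.28], "rot": [0, 0, 0], "claw": -0.6}
    - {"translation": [0.171, 0.574, 0.4], "rot": [0, 0, 0], "claw": -0.6}
    - {"translation": [0.171, 0.574, 0.4], "rot": [0, 0, 0], "claw": -0.6}
    - {"translation": [0.171, 0.574, 0.4], "rot": [0, 0, 0], "claw": -0.6}

```text
clock: 7.28
position: [493.9, 288.3, 119.9]
tool_rot: [0.117, 0.993, 0.0, 0.001]
wrist_force: [0.5, 0.3, -1.0]
gripper_width: 28.4
grasp_force: 18.0
```

```bash
python3 - <<'E'
from h import *
W=np.load("s1.npy",allow_pickle=True).item()
s=sense();p=s["position"];print(p,s["wrist_force"],s["gripper_width"],shift(s,np.array([492.5,288,33])-p))
g=grab_frame("side");h=grab_frame("scene")
print(proj(cam("side"),[492.5,288,5]),proj(cam("scene"),[492.5,288,5]))
a=cv2.resize(h[60:200,240:380],(400,400));b=cv2.resize(g[130:270,130:270],(400,400))
cv2.imwrite("pics/above.png",np.hstack([a,b])[:,:,::-1])
E
```

```text
[493.92182534 288.29776313 119.88727048] [ 0.52646224  0.29261856 -1.01991133] 28.39076119676941 [ 0.0057 -0.0028  0.3475]
[204.  205.1] [314.  147.8]
```

View pics/above.png

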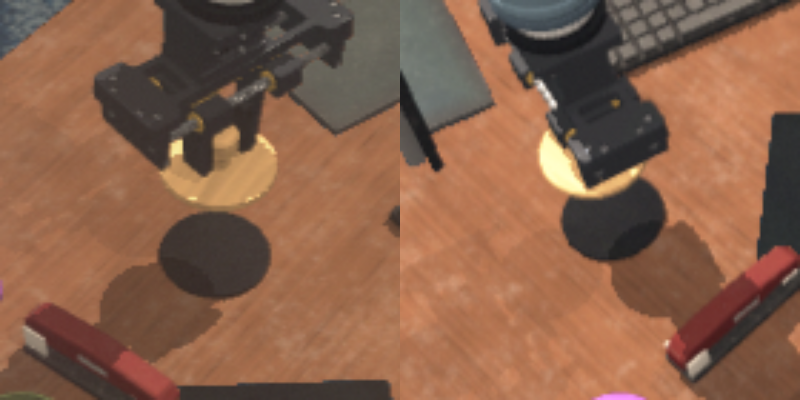

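The lid hangs level over the coaster and the gripper is clear of the monitor. I'll lower it slowly.

Emit:
play_rows:
  targets:
    - {"translation": [0.004, -0.002, 0.12], "rot": [0, 0, 0], "claw": -0.6}
    - {"translation": [0.004, -0.002, 0.22], "rot": [0, 0, 0], "claw": -0.6}
    - {"translation": [0.004, -0.002, 0.29], "rot": [0, 0, 0], "claw": -0.6}
    - {"translation": [0.004, -0.002, 0.32], "rot": [0, 0, 0], "claw": -0.6}
    - {"translation": [0.004, -0.002, 0.34], "rot": [0, 0, 0], "claw": -0.6}
    - {"translation": [0.004, -0.002, 0.345], "rot": [0, 0, 0], "claw": -0.6}
    - {"translation": [0.004, -0.002, 0.345], "rot": [0, 0, 0], "claw": -0.6}

```text
clock: 8.25
position: [491.9, 288.8, 32.9]
tool_rot: [0.116, 0.993, 0.0, 0.0]
wrist_force: [-0.3, -0.5, -0.6]
gripper_width: 29.1
grasp_force: 18.0
```

Emit:
play_rows:
  targets:
    - {"translation": [0, 0, 0.006], "rot": [0, 0, 0], "claw": -0.6}
    - {"translation": [0, 0, 0.012], "rot": [0, 0, 0], "claw": -0.6}
    - {"translation": [0, 0, 0.016], "rot": [0, 0, 0], "claw": -0.6}
    - {"translation": [0, 0, 0.016], "rot": [0, 0, 0], "claw": -0.6}

```text
clock: 8.75
position: [491.6, 288.6, 28.5]
tool_rot: [0.116, 0.993, -0.0, 0.0]
wrist_force: [-0.4, -0.7, 0.0]
gripper_width: 29.0
grasp_force: 18.0
```

Emit:
play_rows:
  targets:
    - {"translation": [0, 0, 0.003], "rot": [0, 0, 0], "claw": -0.6}
    - {"translation": [0, 0, 0.006], "rot": [0, 0, 0], "claw": -0.6}
    - {"translation": [0, 0, 0.006], "rot": [0, 0, 0], "claw": -0.6}

```text
clock: 9.12
position: [491.8, 288.5, 28.2]
tool_rot: [0.116, 0.993, 0.0, -0.0]
wrist_force: [-4.2, -2.5, 14.1]
gripper_width: 29.0
grasp_force: 18.0
```

It has touched down at 14 N. I'll ease off slightly and release.

Emit:
play_rows:
  targets:
    - {"translation": [0, 0, -0.003], "rot": [0, 0, 0], "claw": -0.6}
    - {"translation": [0, 0, -0.003], "rot": [0, 0, 0], "claw": -0.25}
    - {"translation": [0, 0, -0.003], "rot": [0, 0, 0], "claw": 0}
    - {"translation": [0, 0, -0.003], "rot": [0, 0, 0], "claw": 0.2}
    - {"translation": [0, 0, -0.003], "rot": [0, 0, 0], "claw": 0.2}
    - {"translation": [0, 0, -0.1], "rot": [0, 0, 0], "claw": 0.2}
    - {"translation": [0, 0, -0.3], "rot": [0, 0, 0], "claw": 0.2}
    - {"translation": [0, 0, -0.5], "rot": [0, 0, 0], "claw": 0.2}

```text
clock: 10.12
position: [491.3, 288.4, 153.1]
tool_rot: [0.116, 0.993, -0.0, -0.0]
wrist_force: [0.2, 0.6, -0.7]
gripper_width: 53.1
grasp_force: 0.0
```

Emit:
play_rows:
  targets:
    - {"translation": [0, 0, -0.25], "rot": [0, 0, 0], "claw": 0.2}
    - {"translation": [0.1, -0.25, -0.4], "rot": [0, 0, 0], "claw": 0.2}
    - {"translation": [0.1, -0.4, -0.4], "rot": [0, 0, 0], "claw": 0.2}
    - {"translation": [0.1, -0.4, -0.4], "rot": [0, 0, 0], "claw": 0.2}

```text
clock: 10.62
position: [443.6, 194.0, 252.8]
tool_rot: [0.118, 0.993, 0.001, -0.0]
wrist_force: [0.5, 1.2, 0.0]
gripper_width: 53.0
grasp_force: 0.0
```

```bash
python3 - <<'E'
from h import *
s=sense();print(s["position"],s["wrist_force"])
w=grab_frame("wrist");g=grab_frame("side")
print(proj(cam("side"),[492.5,288,43]),proj(cam("side"),[492.5,288,5]))
cv2.imwrite("pics/end.png",np.hstack([cv2.resize(g[130:330,130:420],(580,400)),cv2.resize(w[0:420,340:560],(210,400))])[:,:,::-1])
E
```

```text
[443.5851289  193.99928471 252.77823761] [0.4834803  1.15549221 0.03968891]
[201.6 197. ] [204.  205.1]
```

View pics/end.png

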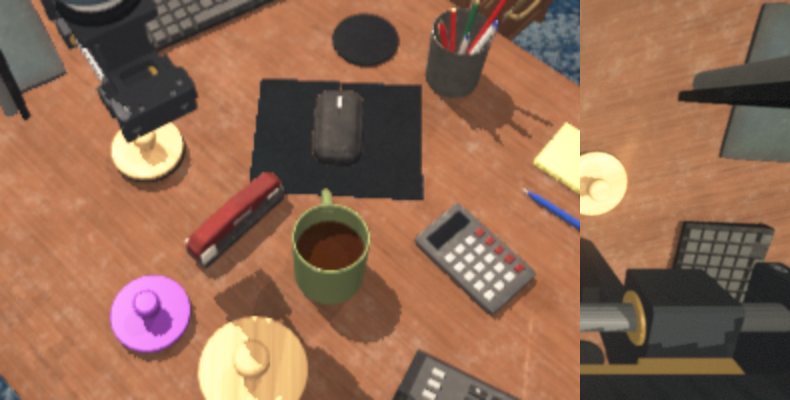

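The lid stands knob up on the coaster at (148,150) in the side crop. The mug, stapler and calculator have not moved, so I'll hand the job in.

```bash
python3 -c "from rig import *;print(finish_job())"
```

```text
the job is handed in; nothing more can be done
None
```

The lid is off the mug and standing knob up, within a few mm of the centre of the left-hand coaster; the mug, stapler and calculator look unmoved, and I handed the job in at about 11 s (no verdict was returned).

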